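Fill up the round bottle rack and shut its bail

ROBOT

A 6-joint arm with a two-finger parallel gripper is mounted at the origin on a cart in front of the work surface, level with it; the furniture and walls round the work are solid. World frame = base frame: x ahead of the robot, y to its left, z up, the work surface at z = 0. Lengths are in m, angles in degrees, forces in N, time in s.
With the tool pointing down it reaches from about 0.25 to 0.725 m from the base axis. Payload 9.7 kg.
Tool frame: the origin (TCP) lies midway between the tips of the shut fingers; the grasp point (between the pads) lies 19 mm behind it; z points along the fingers, y is the line along which they close (so a half turn about z gives the same grasp; the last joint's range is limited). The gripper opens to 85 mm and grips with 20 to 120 N. Pads are 22 mm wide; open, the fingers measure 114 mm over their backs; the gripper's body (76 mm by 85 mm) begins 54 mm behind the grasp point. The pads swing forward as they close: fully open they stand 13 mm farther back than shut.
Start: joints at [70.015, 4.979, 10.078, 95.1, 0, 90], TCP at [0.188, 0.517, 0.231] pointing down, gripper open.
Joint ranges: [-179.16, 179.16], [-48.56, 103.87], [-65.8, 70.77], [-126.05, 130.52], [-82.76, 87.17], [-180, 180]. Speed limits (degrees/s): [127.2, 127.2, 147.25, 180, 180, 180].

INTERFACE

Orientations are given as [roll, pitch, yaw] about the fixed x, y, z axes, in that order (R = Rz(yaw) Ry(pitch) Rx(roll)).
In Python, from workcell import bot gives the robot as it stands. The module is installed in compiled form; this text tells all that it offers.
- The arm moves only by the tool send_rows, never from a script. Its argument "moves" is one flat list of numbers, 7 for each row, row after row: the shift along the world's x, y, z normalised to -1 to 1, where 1 is 0.025 m, then the turn, a rotation vector about the world's x, y, z normalised to -1 to 1, where 1 is 0.15 rad, then the closure, from -1 (fully open) to 1 (shut), so that 0 is half open. A call has 1 to 8 rows; each row shifts and turns the commanded pose from where the row before left it; what a row does not reach is not made up. A row lasts 1/8 s, in which the tool goes at most 62.5 mm and 10.7 degrees, less where a joint would pass 70% of its speed; a pose out of reach is approached as far as the arm can. A call with a number of a shift or a turn outside -1 to 1 is refused whole. A call with a gripper value outside its range is refused whole. The fingers move at their own pace and stop on an object; "squeeze" is the grip in N (left out, the last holds). Time passes only in rows, so rows that do not move let the fingers close. It gives the time, the measured TCP pose, the force, the opening and the grip force at its end, in the units of the state.
- bot.get_obs(): the state, without advancing time (a new reading comes with each control period).
- bot.camera(name): name is "scene" or "side" or "wrist"; returns a dict with "color" (420x560x3 uint8, red, green, blue), "camera_matrix" (3x3 intrinsics, pixels), "R" (3x3) and "t" (3): a world point X has camera coordinates R X + t. Camera axes: x right, y down, z forward; pixel columns grow to the right and rows downward; lengths in m; the calibration is good to about 2 mm. The wrist camera is an equidistant fisheye: a pixel r from the principal point sees the ray r / f radians off the axis. A picture is of the moment at which its call begins. There is no depth.
- bot.job_done(): hands the job in; it is judged then, once.
Trained networks look in the newest picture that a camera, given by its name, has taken for a name from the list of things; names that differ only in an ending like _2 or _b are one class to them, and where a whole thing is asked for, a point or a joint stands for the part that bears it (a point fixed in the world has none). Each returns a list of dicts, best first, with "p" (0 to 1); they miss things now and then, are a little off and sometimes report something else, mostly with a low value. They report only what shows in the picture. A call takes as long as a camera call. They do not tell look-alikes from the thing itself.
- bot.boxes_of(camera, query): "extent" ([left, top, right, bottom] in pixels, round what is visible of it).
- bot.trace(camera, query): "region" (420x560 bool, what is visible of it) and "extent" ([left, top, right, bottom] in pixels, round what is visible of it).
- bot.landmark_of(camera, query): "pixel" ([column, row] in pixels: a listed point, or the origin of a listed thing).
The state is a dict: "time": time; "q": joint angles; "qd": joint speeds; "joint_efforts": joint torques, N m; "ee_pos": TCP position; "tcp_rot": TCP orientation; "wrist_force": force on the tool from outside, world axes, zero at the start; "torque": the same for the moment, N m; "opening": finger opening in m; "grasp_force": force on a finger pad.
Only numpy, scipy, OpenCV 4.12 (cv2) and the standard library are available. Lean on these libraries where they do the work, as an engineer would, in place of code of your own. Each camera call takes 0.05 s, during which the arm holds its last target. There are 200 camera calls.

TASK

Slide the two loose amber bottles over the bench, standing upright and never lifted, through the mouth of the round rack into its two empty places, so that all seven bottles stand close together as a hexagon. Then swing the wire bail from the back over the bottles and down to the front until it lies fully shut across the mouth. Do not knock over any bottle or shift the things lying about.

Things in the scene. Friction and masses are not known exactly. Their poses are not given: they have to be found in the camera images.
- rack: round blue bottle rack fixed to the bench: wall 50 mm high, 4 mm thick, 85 mm inner radius; no floor step. Origin: its centre on the bench top. -x points out through the mouth, where the wall is missing for 50 degrees either side (130 mm wide; end posts 9 mm thick, 53 mm high). Black lugs at +y and -y reach 95 mm out, 61 mm up. Five bottles stand inside; the two places at the mouth are empty
- pocket_left (a point): point on the bench top in the rack: centre of the empty place at the mouth on rack +y, at (-47, +27) mm in the rack frame. A bottle there touches the middle one. The seven bottles form a hexagon round the middle one, at 30, 90, 150.. degrees from rack -x, with about 4 mm of play
- pocket_right (a point): the same for the empty place on rack -y, at (-47, -27) mm in the rack frame
- bail (a joint): angle of the rack's wire bail: half-circle of 6 mm wire, radius 101 mm, 0.1 kg, hinged on the rack's y axis 52 mm up. 0 = leaning 40 degrees back, away from the mouth (stop); 0.70 upright; 2.27 shut, level across the mouth (stop). It turns easily and falls by its weight to either side of upright. Shut, it passes about 15 mm in front of packed bottles; a bottle that stands out holds it up
- bail_grip (a point): middle of the bail's wire, inside its red sleeve (11 mm thick, 40 mm long): with the bail back, 65 mm behind the rack's centre (rack +x) and 129 mm above the bench; 153 mm when upright
- bottle_a: one of the two bottles that stand loose on the bench outside the rack: amber screw-cap bottle, a plain upright cylinder 54 mm across and 88 mm tall (straight side up to 52 mm, black cap 37 mm across), about 0.12 kg; origin at the centre of its underside, z up its axis
- bottle_b: the other bottle outside the rack, just the same: 54 mm across, 88 mm tall, origin at the centre of its underside. One of the two stands farther from the robot; right of and beyond it is a fixed hotplate, 100 mm high, nothing of it nearer than x = 0.635. A bottle pushed with fingertips 30 mm or less above the bench slides without tipping
- bottle_mid: bottle in the middle of the rack, same size, loose; origin at the centre of its underside
- bottle_ring_1: bottle in the rack's outer ring, left (rack +y), same size, loose; origin at the centre of its underside
- bottle_ring_2: bottle in the rack's outer ring, far left, same size, loose; origin at the centre of its underside
- bottle_ring_3: bottle in the rack's outer ring, far right, same size, loose; origin at the centre of its underside
- bottle_ring_4: bottle in the rack's outer ring, right (rack -y), same size, loose; origin at the centre of its underside
- timer: bystander: white timer box with three buttons, 58x62x20 mm, loose; origin at the centre of its underside
- tape_roll: bystander: roll of tape lying flat, 105 mm across, 24 mm high, loose; origin at the centre of its underside
- notebook: bystander: black notebook lying flat, 148x105x14 mm, loose; origin at the centre of its underside
- screwdriver: bystander: orange screwdriver lying flat, 179 mm long, 24 mm thick, loose; origin at its middle, underneath
Things that resemble listed ones, but are neither listed nor needed, are in the scene too. What is shaped like the bottle_ring_2 but blue or green is not meant.

How it is judged (in metres and radians):
On the way, in this order (a step that is already met when the one before it is completed fails the run):
1. both loose bottles stand in the rack's two empty places while the bail is still back (horizontal distance between each of bottle_a, bottle_b and bottle_mid below 0.064 m and horizontal distance between each of bottle_a, bottle_b and rack below 0.066 m and x of each of bottle_a, bottle_b in the frame of rack below -0.02 m and angle between each of bottle_a, bottle_b's own z axis and vertical below 0.12 rad and horizontal distance between bottle_a and bottle_b below 0.072 m and value of joint bail below 0.6 rad), for 0.2 s.
2. the bail is shut across the mouth (value of joint bail above 2.17 rad), for 0.2 s.
At the end, for the whole second after the job is handed in: Loose bottles upright (0.12 rad), at rest in the mouth half of the rack, axes within 64 mm of the middle bottle, 66 mm of the rack centre, 72 mm of each other (touching: 54); the other five upright within 66 mm of the rack centre; bail at 2.17 rad or more (shut: 2.27) (horizontal distance between each of bottle_a, bottle_b and bottle_mid below 0.064 m and horizontal distance between each of bottle_a, bottle_b, bottle_mid, bottle_ring_1, bottle_ring_2, bottle_ring_3, bottle_ring_4 and rack below 0.066 m and x of each of bottle_a, bottle_b in the frame of rack below -0.02 m and angle between each of bottle_a, bottle_b, bottle_mid, bottle_ring_1, bottle_ring_2, bottle_ring_3, bottle_ring_4's own z axis and vertical below 0.12 rad and horizontal distance between bottle_a and bottle_b below 0.072 m and value of joint bail above 2.17 rad and linear speed of each of bottle_a, bottle_b below 0.02 m/s).
It fails at once if a bottle from outside is lifted more than 15 mm off the bench (height (world z) of any of bottle_a, bottle_b above 0.015 m).
It fails at once if a bottle is tipped by more than 0.5 rad (angle between any of bottle_a, bottle_b, bottle_mid, bottle_ring_1, bottle_ring_2, bottle_ring_3, bottle_ring_4's own z axis and vertical above 0.5 rad).
It fails at once if a bystander (timer, tape roll, notebook, screwdriver) is shifted by more than 30 mm (distance of any of timer, tape_roll, notebook, screwdriver from where it was at the start of the episode above 0.03 m).
It also fails if it takes over 67 s, if anything falls off the work surface, if the arm or the gripper's body presses on something with over 40 N, if the wrist force passes 120 N, or if a joint passes its speed limit or range.

## Working session

There is one attempt and no reset: what is moved stays moved. The work goes in short steps, Python scripts to look and compute and a tool call to move; the robot and the scene stay as the last step left them, time stands still between calls to the robot, and variables do not carry over. Pictures are saved under pics/ and viewed, at most 16 in all, crops included, and the job is handed in when it is done.

Besides the shell and the picture viewer there is one more tool, called after "Emit:" by a JSON object that holds its "name" and its "arguments". send_rows: Moves the arm, as the interface text tells. Its arguments: {"type":"object","properties":{"moves":{"type":"array"},"squeeze":{"type":"number"}},"required":["moves"]}

```bash
mkdir -p pics; cat > h.py <<'E'
import numpy as np, cv2
from workcell import bot
def snap(n,f):
    c=bot.camera(n); cv2.imwrite('pics/'+f,c['color'][:,:,::-1]); return c
def ground(c,p,z):
    K=c['camera_matrix'];R=c['R'];t=c['t']
    if c.get('fish'):
        x=(p[0]-K[0,2])/K[0,0];y=(p[1]-K[1,2])/K[1,1];r=np.hypot(x,y)+1e-12
        d=np.array([x/r*np.sin(r),y/r*np.sin(r),np.cos(r)])
    else: d=np.linalg.solve(K,[p[0],p[1],1])
    o=-R.T@t; d=R.T@d; return o+d*(z-o[2])/d[2]
def proj(c,X):
    K=c['camera_matrix'];q=c['R']@np.array(X)+c['t'];
    if c.get('fish'):
        r=np.hypot(q[0],q[1]);a=np.arctan2(r,q[2]);q=np.array([q[0]/r*a,q[1]/r*a,1])
    p=K@q;return p[:2]/p[2]
E
python3 - <<'E'
from h import *
np.set_printoptions(precision=3,suppress=True)
a=snap('scene','s1.png');b=snap('side','d1.png')
print(bot.get_obs())
for n,c in (('scene',a),('side',b)):
    print(n,'cam at',-c['R'].T@c['t'])
    for q in ['rack','pocket_left','pocket_right','bail_grip','bottle_a','timer','tape_roll','notebook','screwdriver']:
        z=0.129 if q=='bail_grip' else 0
        for d in bot.landmark_of(n,q): print(q,round(d['p'],2),np.array(d['pixel']),ground(c,d['pixel'],z))
E
```

```text
{'time': 0.1, 'q': array([70.014,  5.009, 10.039, 95.1  ,  0.   , 90.001]), 'qd': array([-0.027, -0.06 ,  0.076,  0.038,  0.113,  0.045]), 'joint_efforts': array([ -0.   , -52.156,  46.565,   0.016,  -0.   ,   0.   ]), 'ee_pos': array([0.188, 0.517, 0.231]), 'tcp_rot': array([-179.93 ,   -0.   ,  160.013]), 'wrist_force': array([ 0.283, -0.888, -0.236]), 'torque': array([ 0.009, -0.024,  0.003]), 'grasp_force': 0.0, 'opening': 0.08498392564992666}
scene cam at [-0.639  0.871  0.793]
rack 0.85 [233.3 253.2] [0.525 0.154 0.   ]
pocket_left 0.64 [250.5 255.3] [0.482 0.123 0.   ]
pocket_right 0.62 [246.4 246.1] [0.534 0.101 0.   ]
bail_grip 0.48 [207.7 222.5] [0.521 0.231 0.129]
bottle_a 0.75 [308.9 215.3] [ 0.566 -0.176  0.   ]
bottle_a 0.7 [319.1 238.6] [ 0.425 -0.094  0.   ]
bottle_a 0.6 [241.4 246.5] [0.542 0.114 0.   ]
timer 0.62 [364.3 223.5] [ 0.403 -0.27   0.   ]
timer 0.32 [222.1 259.9] [0.514 0.2   0.   ]
tape_roll 0.64 [346.6 200.2] [ 0.568 -0.353  0.   ]
tape_roll 0.58 [242.9 243.7] [0.553 0.1   0.   ]
tape_roll 0.54 [235.  251.4] [0.53  0.145 0.   ]
tape_roll 0.49 [363.3 221.2] [ 0.417 -0.279  0.   ]
notebook 0.61 [203.2 298.6] [0.385 0.34  0.   ]
screwdriver 0.65 [168.5 273.1] [0.553 0.351 0.   ]
side cam at [-0.2   -1.161  0.718]
rack 0.94 [263.2 208.7] [0.538 0.17  0.   ]
pocket_left 0.77 [257.  219.5] [0.482 0.109 0.   ]
pocket_right 0.82 [274.5 215.9] [0.544 0.105 0.   ]
bail_grip 0.64 [254.9 171. ] [0.52  0.192 0.129]
bottle_a 0.71 [329.7 252.7] [ 0.562 -0.172  0.   ]
bottle_a 0.56 [270.6 252.3] [ 0.418 -0.091  0.   ]
timer 0.94 [299.7 286.1] [ 0.399 -0.271  0.   ]
timer 0.31 [256.3 168.5] [0.695 0.51  0.   ]
tape_roll 0.93 [366.7 283.8] [ 0.553 -0.344  0.   ]
tape_roll 0.72 [255.5 168.1] [0.695 0.516 0.   ]
notebook 0.88 [198.1 198.8] [0.381 0.347 0.   ]
notebook 0.32 [277.7 207.7] [0.584 0.153 0.   ]
screwdriver 0.7 [241.  192.5] [0.534 0.325 0.   ]
```

```bash
python3 -c "
import cv2,numpy as np
a=cv2.imread('pics/s1.png');b=cv2.imread('pics/d1.png');cv2.imwrite('pics/sd.png',cv2.resize(np.vstack([a,b]),(400,600)))"
```

```text
(no output)
```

View pics/s1.png

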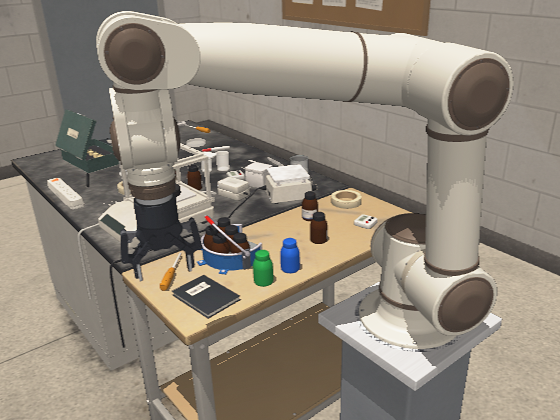

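View pics/d1.png

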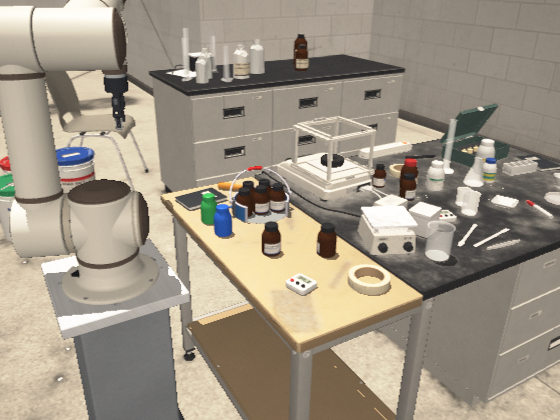

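The scene view shows the rack at about (230,250) px, with blue and green decoys in front at (290,255) and (263,268). The loose amber bottles are at (318,230) and (309,205). The side view agrees. I'll move over for a wrist look.

Emit:
{"name": "send_rows", "arguments": {"moves": [0.5,-0.94,0.5,0,0,-0.43,-1,0.5,-0.94,0.5,0,0,-0.43,-1,0.5,-0.94,0.5,0,0,-0.43,-1,0.5,-0.94,0.5,0,0,-0.43,-1,0.5,-0.94,0.5,0,0,-0.43,-1,0.5,-0.94,0.5,0,0,-0.43,-1,0.5,-0.94,0.5,0,0,-0.43,-1,0.5,-0.94,0.5,0,0,-0.43,-1]}}

```text
time: 2.0
ee_pos: [0.2883, 0.3271, 0.3325]
tcp_rot: [179.9, 0.0, 130.2]
wrist_force: [1.2, -0.5, -0.3]
opening: 0.0857
grasp_force: 0.0
```

Emit:
{"name": "send_rows", "arguments": {"moves": [0.5,-0.94,0,0,0,-0.43,-1,0.5,-0.94,0,0,0,-0.43,-1,0.5,-0.94,0,0,0,-0.43,-1,0.5,-0.94,0,0,0,-0.43,-1,0.5,-0.94,0,0,0,-0.43,-1,0.5,-0.94,0,0,0,-0.43,-1,0.5,-0.94,0,0,0,-0.43,-1,0.5,-0.94,0,0,0,-0.43,-1]}}

```text
time: 3.0
ee_pos: [0.3878, 0.1392, 0.3321]
tcp_rot: [179.9, -0.0, 100.6]
wrist_force: [0.7, 0.2, 0.1]
opening: 0.0852
grasp_force: 0.0
```

Emit:
{"name": "send_rows", "arguments": {"moves": [0.5,-0.94,0,0,0,-0.43,-1,0.5,-0.94,0,0,0,-0.43,-1,0.5,-0.94,0,0,0,-0.43,-1,0.5,-0.94,0,0,0,-0.43,-1,0.5,-0.94,0,0,0,-0.43,-1,0.5,-0.94,0,0,0,-0.43,-1,0,0,0,0,0,0,-1]}}

```text
time: 3.88
ee_pos: [0.4628, -0.0018, 0.3316]
tcp_rot: [180.0, 0.0, 78.5]
wrist_force: [-0.1, 0.5, 0.7]
opening: 0.0851
grasp_force: 0.0
```

```bash
python3 - <<'E'
from h import *
np.set_printoptions(precision=3,suppress=True)
w=snap('wrist','w1.png');w['fish']=1;a=bot.camera('scene');b=bot.camera('side')
print(bot.get_obs()['ee_pos'],bot.get_obs()['tcp_rot'])
for n,c in (('wrist',w),('scene',a),('side',b)):
    print(n,'cam at',-c['R'].T@c['t'])
    for q in ['rack','pocket_left','pocket_right','bail_grip','bottle_a']:
        z=0.129 if q=='bail_grip' else 0
        for d in bot.landmark_of(n,q): print(q,round(d['p'],2),np.array(d['pixel']),ground(c,d['pixel'],z))
E
```

```text
[ 0.462 -0.     0.332] [179.975  -0.011  78.712]
wrist cam at [0.476 0.064 0.473]
rack 0.61 [339.3  56.2] [0.577 0.147 0.   ]
pocket_left 0.74 [280.5  85.3] [0.485 0.119 0.   ]
pocket_right 0.98 [317.7  90.4] [0.536 0.102 0.   ]
bottle_a 0.91 [265.8 228.7] [ 0.42  -0.087  0.   ]
bottle_a 0.66 [357.6 257.6] [ 0.554 -0.165  0.   ]
bottle_a 0.22 [368.8 339. ] [ 0.558 -0.338  0.   ]
scene cam at [-0.639  0.871  0.793]
rack 0.8 [232.7 254.4] [0.52  0.159 0.   ]
pocket_left 0.56 [251.9 250.4] [0.502 0.103 0.   ]
pocket_right 0.62 [244.8 246.3] [0.536 0.105 0.   ]
bail_grip 0.6 [209.9 222.4] [0.517 0.226 0.129]
bail_grip 0.16 [318.6 241. ] [0.243 0.073 0.129]
bottle_a 0.72 [318.3 239.8] [ 0.421 -0.087  0.   ]
side cam at [-0.2   -1.161  0.718]
rack 0.76 [262.6 207.8] [0.54  0.177 0.   ]
pocket_left 0.88 [259.2 221.5] [0.482 0.093 0.   ]
pocket_right 0.56 [274.5 213.5] [0.553 0.12  0.   ]
bail_grip 0.59 [255.8 170.2] [0.526 0.197 0.129]
bottle_a 0.95 [329.9 250.8] [ 0.569 -0.164  0.   ]
bottle_a 0.7 [269.4 252. ] [ 0.416 -0.088  0.   ]
bottle_a 0.31 [241.8 191.4] [0.541 0.332 0.   ]
```

View pics/w1.png

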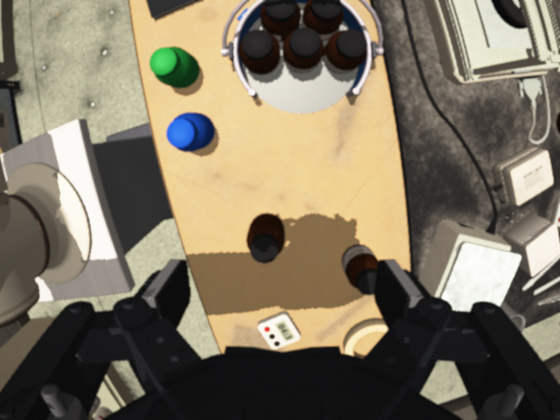

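The wrist view shows the rack at the top with lugs at about (228,50) and (378,48) and posts at (253,95) and (350,95). The loose bottles are at (265,237) and (360,265). The path to the mouth is clear.

```bash
python3 - <<'E'
from h import *
np.set_printoptions(precision=3,suppress=True)
w=bot.camera('wrist');w['fish']=1
for n,p,z in [('lugL',(228,50),.055),('lugR',(378,48),.055),('postL',(253,94),.053),('postR',(350,94),.053),('capRing1',(258,44),.088),('mid',(303,41),.088),('r4',(346,45),.088),('r2',(279,8),.088),('r3',(323,6),.088),('A cap',(266,248),.088),('Bcap',(361,271),.088),('blue',(183,133),.088)]: print(n,ground(w,p,z))
im=cv2.imread('pics/w1.png');cv2.imwrite('pics/w1c.png',cv2.resize(im[0:300,140:420],None,fx=2,fy=2,interpolation=3))
E
```

```text
lugL [0.427 0.175 0.055]
lugR [0.619 0.144 0.055]
postL [0.447 0.111 0.053]
postR [0.569 0.088 0.053]
capRing1 [0.467 0.166 0.088]
mid [0.519 0.159 0.088]
r4 [0.569 0.146 0.088]
r2 [0.5   0.207 0.088]
r3 [0.552 0.2   0.088]
A cap [ 0.425 -0.082  0.088]
Bcap [ 0.542 -0.141  0.088]
blue [0.357 0.081 0.088]
```

View pics/w1c.png

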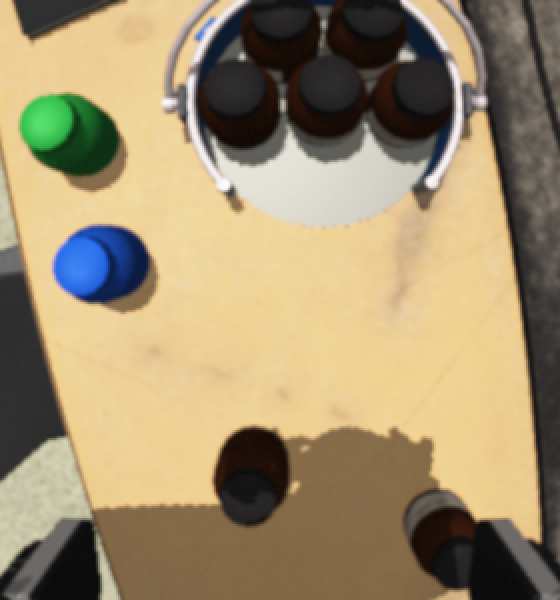

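Emit:
{"name": "send_rows", "arguments": {"moves": [-0.27,-0.71,-0.5,0,0,0.15,0.3,-0.27,-0.71,-0.5,0,0,0,0.3,-0.26,-0.71,-0.5,0,0,0,0.3,-0.26,-0.71,-0.5,0,0,0,0.3,-0.26,-0.71,-0.5,0,0,0,0.3,-0.26,-0.71,-0.5,0,0,0,0.3,-0.26,-0.71,-0.5,0,0,0,0.3,-0.26,-0.71,-0.5,0,0,0,0.3]}}

```text
time: 5.82
ee_pos: [0.4102, -0.1427, 0.2309]
tcp_rot: [180.0, 0.0, 80.0]
wrist_force: [0.5, 0.6, -0.0]
opening: 0.03
grasp_force: 0.0
```

Emit:
{"name": "send_rows", "arguments": {"moves": [0,0,-1,0,0,0,0.3,0,0,-1,0,0,0,0.3,0,0,-1,0,0,0,0.3,0,0,-0.5,0,0,0,0.3,0,0,-0.2,0,0,0,0.3]}}

```text
time: 6.45
ee_pos: [0.4104, -0.1421, 0.1385]
tcp_rot: [-180.0, -0.0, 80.0]
wrist_force: [-0.2, -0.3, 0.5]
opening: 0.0302
grasp_force: 0.0
```

```bash
cat >> h.py <<'E'
C=np.array([.520,.158]);ax=np.radians(10)
RX=np.array([np.sin(ax),np.cos(ax)]);RY=np.array([-np.cos(ax),np.sin(ax)])
def rk(p): d=np.array(p[:2])-C; return np.round(1000*np.array([d@RX,d@RY]),1)
def look(f,qs=('bottle_a',)):
    o=bot.get_obs();print('tcp',np.round(o['ee_pos'],4),'rack',rk(o['ee_pos']),np.round(o['tcp_rot'],1),'open',round(o['opening'],4),'F',np.round(o['wrist_force'],1))
    w=snap('wrist',f);w['fish']=1
    for q in qs:
        for d in bot.landmark_of('wrist',q):
            if d['p']>.3: g=ground(w,d['pixel'],0);print(q,round(d['p'],2),np.round(d['pixel']),np.round(g[:2],3),'rack',rk(g))
    return w
E
python3 - <<'E'
from h import *
look('w2.png',('rack','pocket_left','pocket_right','bottle_a'))
for n in('scene','side'):
    c=bot.camera(n)
    for d in bot.landmark_of(n,'bottle_a'):
        g=ground(c,d['pixel'],0);print(n,round(d['p'],2),np.round(g[:2],3),rk(g))
E
```

```text
tcp [ 0.4104 -0.1421  0.1385] rack [-314.6   55.9] [-180.   -0.   80.] open 0.0302 F [-0.2 -0.3  0.5]
bottle_a 0.97 [279. 137.] [ 0.417 -0.087] rack [-259.    58.7]
bottle_a 0.63 [431. 201.] [ 0.55  -0.167] rack [-314.6  -86.2]
scene 0.93 [ 0.579 -0.187] [-329.3 -118.2]
scene 0.59 [ 0.411 -0.07 ] [-243.3   68. ]
scene 0.4 [0.759 0.099] [ -16.8 -245.6]
scene 0.23 [ 0.566 -0.336] [-478.3 -130.6]
side 0.73 [ 0.419 -0.087] [-258.4   57.1]
side 0.64 [0.55  0.118] [-34.7 -36.2]
side 0.59 [ 0.555 -0.174] [-321.1  -92.6]
```

View pics/w2.png

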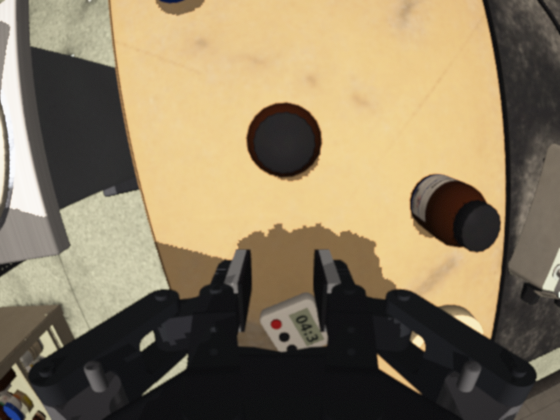

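The wrist view shows bottle A at (284,140), centred between the fingers. Bottle B is at (455,215). Going down and pushing.

Emit:
{"name": "send_rows", "arguments": {"moves": [-0.08,0,-0.95,0,0,0,0.3,0,0,-0.95,0,0,0,0.3,0,0,-0.95,0,0,0,0.3,0,0,-0.95,0,0,0,0.3,0,0,-0.95,0,0,0,0.3,0.05,0.3,0,0,0,0,0.3,0.05,0.3,0,0,0,0,0.3,0.05,0.3,0,0,0,0,0.3]}}

```text
time: 7.9
ee_pos: [0.413, -0.1192, 0.0212]
tcp_rot: [179.9, 0.0, 80.0]
wrist_force: [0.7, -1.5, 1.5]
opening: 0.0297
grasp_force: 0.4
```

Emit:
{"name": "send_rows", "arguments": {"moves": [0.19,0.46,0,0,0,0,0.3,0.19,0.46,0,0,0,0,0.3,0.19,0.46,0,0,0,0,0.3,0.19,0.46,0,0,0,0,0.3]}}

```text
time: 8.4
ee_pos: [0.4316, -0.0728, 0.0201]
tcp_rot: [180.0, 0.0, 80.0]
wrist_force: [-0.6, -2.0, 2.4]
opening: 0.0301
grasp_force: 1.3
```

```bash
python3 - <<'E'
from h import *
look('w3.png',('rack','pocket_left','pocket_right','bottle_a'))
for n in('scene','side'):
    c=bot.camera(n)
    for d in bot.landmark_of(n,'bottle_a'):
        g=ground(c,d['pixel'],0);print(n,round(d['p'],2),np.round(g[:2],3),rk(g))
E
```

```text
tcp [ 0.4316 -0.0728  0.0201] rack [-242.7   46.9] [180.   0.  80.] open 0.0301 F [-0.6 -2.   2.4]
bottle_a 0.73 [282. 194.] [ 0.437 -0.041] rack [-210.9   47.6]
bottle_a 0.55 [471. 336.] [ 0.552 -0.165] rack [-312.5  -87.2]
scene 0.7 [ 0.453 -0.046] [-212.9   30.6]
side 0.59 [ 0.552 -0.172] [-319.7  -88.7]
side 0.56 [ 0.451 -0.039] [-205.8   34. ]
```

View pics/w3.png

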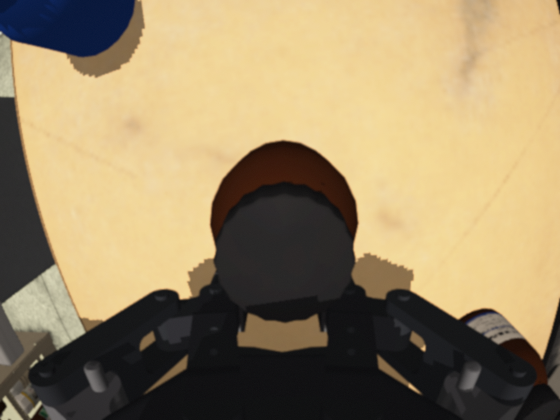

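Bottle A sits nestled between the fingertips, cap centred at (285,250). Continuing.

Emit:
{"name": "send_rows", "arguments": {"moves": [0.19,0.46,0,0,0,0,0.3,0.19,0.46,0,0,0,0,0.3,0.19,0.46,0,0,0,0,0.3,0.19,0.46,0,0,0,0,0.3,0.19,0.46,0,0,0,0,0.3,0.19,0.46,0,0,0,0,0.3,0.19,0.46,0,0,0,0,0.3,0.19,0.46,0,0,0,0,0.3]}}

```text
time: 9.85
ee_pos: [0.4695, 0.0192, 0.02]
tcp_rot: [-180.0, -0.0, 80.0]
wrist_force: [0.1, -0.7, -0.7]
opening: 0.0298
grasp_force: 0.5
```

```bash
python3 - <<'E'
from h import *
look('w4.png',('rack','pocket_left','pocket_right','bottle_a'))
E
```

```text
tcp [0.4695 0.0192 0.02  ] rack [-145.5   25.6] [-180.   -0.   80.] open 0.0298 F [ 0.1 -0.7 -0.7]
pocket_left 0.65 [284.  63.] [0.487 0.115] rack [-47.9  25. ]
pocket_right 0.92 [389.  74.] [0.539 0.103] rack [-50.9 -28.3]
bottle_a 0.75 [284. 192.] [0.476 0.051] rack [-112.8   25.1]
```

View pics/w4.png

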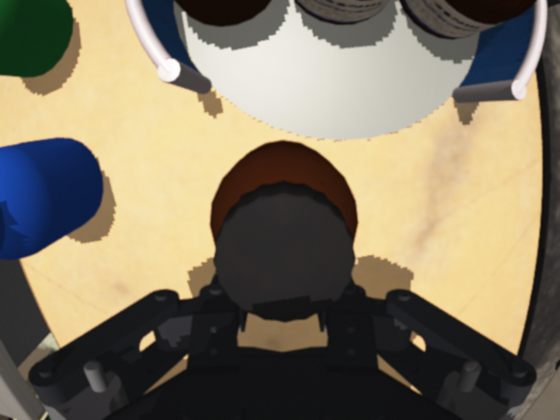

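```bash
python3 - <<'E'
from h import *
w=bot.camera('wrist');w['fish']=1
for p,z in [((168,70),.053),((519,90),.053),((210,92),.0),((462,97),.0),((284,141),.052)]: print(p,rk(ground(w,p,z)))
E
```

```text
(168, 70) [-58.9  65.2]
(519, 90) [-58.8 -68.6]
(210, 92) [-62.3  62. ]
(462, 97) [-59.3 -71.7]
(284, 141) [-84.9  25.5]
```

Emit:
{"name": "send_rows", "arguments": {"moves": [0.07,0.4,0,0,0,0,0.3,0.07,0.4,0,0,0,0,0.3,0.07,0.4,0,0,0,0,0.3,0.07,0.4,0,0,0,0,0.3,0.07,0.4,0,0,0,0,0.3]}}

```text
time: 10.78
ee_pos: [0.4781, 0.0692, 0.02]
tcp_rot: [-180.0, 0.0, 80.0]
wrist_force: [0.0, -1.1, 0.2]
opening: 0.03
grasp_force: 0.5
```

Emit:
{"name": "send_rows", "arguments": {"moves": [0.035,0.2,0,0,0,0,0.3,0.035,0.2,0,0,0,0,0.3]}}

```text
time: 11.02
ee_pos: [0.4797, 0.0787, 0.02]
tcp_rot: [-180.0, 0.0, 80.0]
wrist_force: [-1.4, -0.4, 0.4]
opening: 0.0298
grasp_force: 0.5
```

```bash
python3 - <<'E'
from h import *
look('w5.png',('rack','pocket_left','pocket_right','bottle_a'))
E
```

```text
tcp [0.4797 0.0787 0.02  ] rack [-85.1  25.9] [-180.    0.   80.] open 0.0298 F [-1.4 -0.4  0.4]
pocket_left 0.49 [222.  92.] [0.465 0.166] rack [-1.3 55.9]
pocket_right 0.91 [387. 186.] [0.54  0.105] rack [-48.9 -28.7]
bottle_a 0.69 [282. 193.] [0.485 0.111] rack [-52.7  26.1]
```

View pics/w5.png

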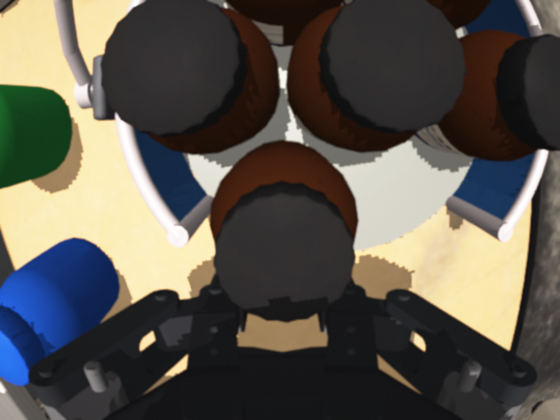

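Bottle A is at the left place, nearly touching its neighbours. A few mm more.

Emit:
{"name": "send_rows", "arguments": {"moves": [0.02,0.12,0,0,0,0,0.3,0.01,0.04,0,0,0,0,0.3]}}

```text
time: 11.52
ee_pos: [0.4805, 0.0824, 0.0201]
tcp_rot: [-180.0, 0.0, 80.0]
wrist_force: [-0.1, -0.8, -0.1]
opening: 0.03
grasp_force: 0.5
```

```bash
python3 - <<'E'
from h import *
w=look('w6.png',('bottle_a',))
import scipy
# caps as dark discs
im=w['color'];g=cv2.medianBlur(cv2.cvtColor(im,cv2.COLOR_RGB2GRAY),5)
h=cv2.HoughCircles(g,cv2.HOUGH_GRADIENT,1.2,60,param1=60,param2=25,minRadius=55,maxRadius=85)
for c in ([] if h is None else h[0]): print(c,rk(ground(w,c[:2],.088)))
E
```

```text
tcp [0.4805 0.0824 0.0201] rack [-81.4  25.8] [-180.    0.   80.] open 0.03 F [-0.1 -0.8 -0.1]
bottle_a 0.96 [281. 192.] [0.486 0.115] rack [-48.6  26.4]
[275.40002 221.40001  81.64   ] [-36.9  27.7]
[360.6   87.    74.92] [-5.1  8.2]
[203.40001   90.600006  76.36    ] [-5.9 44. ]
[498.6  101.4   68.32] [ -4.6 -30.7]
```

Emit:
{"name": "send_rows", "arguments": {"moves": [-0.14,-0.79,0,0,0,0,0.3,-0.14,-0.79,0,0,0,0,0.3,0.2,-0.8,1,0,0,0,0.3,0.2,-0.8,1,0,0,0,0.3,0.2,-0.8,1,0,0,0,0.3,0.2,-0.8,1,0,0,0,0.3,0.2,-0.8,1,0,0,0,0.3,0.2,-0.9,0,0,0,0,0.3]}}

```text
time: 12.62
ee_pos: [0.5046, -0.0804, 0.1473]
tcp_rot: [179.8, -0.0, 80.0]
wrist_force: [0.1, -0.4, 0.3]
opening: 0.0295
grasp_force: 0.0
```

Emit:
{"name": "send_rows", "arguments": {"moves": [0.26,-0.97,0,0,0,0,0.3,0.26,-0.97,0,0,0,0,0.3,0.26,-0.97,0,0,0,0,0.3,0.26,-0.97,0,0,0,0,0.3,0.26,-0.97,0,0,0,0,0.3,0.26,-0.97,0,0,0,0,0.3,0,0,0,0,0,0,0.3]}}

```text
time: 13.5
ee_pos: [0.5426, -0.2266, 0.1446]
tcp_rot: [-180.0, -0.0, 79.9]
wrist_force: [0.2, 0.6, -0.7]
opening: 0.0297
grasp_force: 0.0
```

```bash
python3 - <<'E'
from h import *
w=look('w7.png',('bottle_a','pocket_left','pocket_right','tape_roll'))
E
```

```text
tcp [ 0.5426 -0.2266  0.1446] rack [-374.8  -89.1] [-180.    -0.    79.9] open 0.0297 F [ 0.2  0.6 -0.7]
bottle_a 0.7 [279. 134.] [ 0.55  -0.169] rack [-316.4  -86.2]
```

View pics/w7.png

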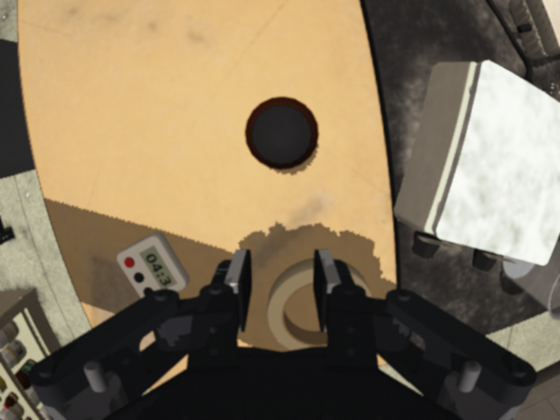

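Bottle B is centred ahead of the fingers at (282,133); the hotplate and tape roll are clear of the descent.

Emit:
{"name": "send_rows", "arguments": {"moves": [0,0,-1,0,0,0,0.3,0,0,-1,0,0,0,0.3,0,0,-1,0,0,0,0.3,0,0,-1,0,0,0,0.3,0,0,-1,0,0,0,0.3,0.06,0.33,0,0,0,0,0.3,0.06,0.33,0,0,0,0,0.3,0.06,0.33,0,0,0,0,0.3]}}

```text
time: 14.75
ee_pos: [0.5478, -0.1997, 0.0215]
tcp_rot: [179.9, 0.0, 80.0]
wrist_force: [-0.4, -1.3, -0.1]
opening: 0.0302
grasp_force: 0.7
```

Emit:
{"name": "send_rows", "arguments": {"moves": [-0.05,0.5,0,0,0,0,0.3,-0.05,0.5,0,0,0,0,0.3,-0.05,0.5,0,0,0,0,0.3,-0.05,0.5,0,0,0,0,0.3,-0.05,0.5,0,0,0,0,0.3,-0.05,0.5,0,0,0,0,0.3,-0.05,0.5,0,0,0,0,0.3,-0.05,0.5,0,0,0,0,0.3]}}

```text
time: 15.75
ee_pos: [0.5368, -0.0995, 0.02]
tcp_rot: [-180.0, 0.0, 80.0]
wrist_force: [0.1, -1.0, 1.8]
opening: 0.0298
grasp_force: 1.1
```

```bash
python3 - <<'E'
from h import *
w=look('w8.png',('bottle_a','pocket_left','pocket_right'))
E
```

```text
tcp [ 0.5368 -0.0995  0.02  ] rack [-250.7  -61.3] [-180.    0.   80.] open 0.0298 F [ 0.1 -1.   1.8]
bottle_a 0.78 [279. 192.] [ 0.541 -0.067] rack [-218.   -59.3]
```

Emit:
{"name": "send_rows", "arguments": {"moves": [-0.06,0.5,0,0,0,0,0.3,-0.06,0.5,0,0,0,0,0.3,-0.06,0.5,0,0,0,0,0.3,-0.06,0.5,0,0,0,0,0.3,-0.06,0.5,0,0,0,0,0.3,-0.06,0.5,0,0,0,0,0.3,-0.06,0.5,0,0,0,0,0.3,-0.06,0.5,0,0,0,0,0.3]}}

```text
time: 16.95
ee_pos: [0.5249, 0.0005, 0.02]
tcp_rot: [180.0, -0.0, 80.0]
wrist_force: [-1.1, -0.3, -0.7]
opening: 0.0299
grasp_force: 0.4
```

```bash
python3 - <<'E'
from h import *
w=look('w9.png',('bottle_a','pocket_left','pocket_right'))
E
```

```text
tcp [5.249e-01 5.000e-04 2.000e-02] rack [-154.3  -32.2] [180.  -0.  80.] open 0.0299 F [-1.1 -0.3 -0.7]
bottle_a 0.73 [281. 193.] [0.53  0.032] rack [-121.9  -31.4]
bottle_a 0.66 [169.  53.] [0.486 0.115] rack [-48.1  26.1]
pocket_right 0.71 [274.  49.] [0.539 0.105] rack [-49.4 -27.8]
```

View pics/w9.png

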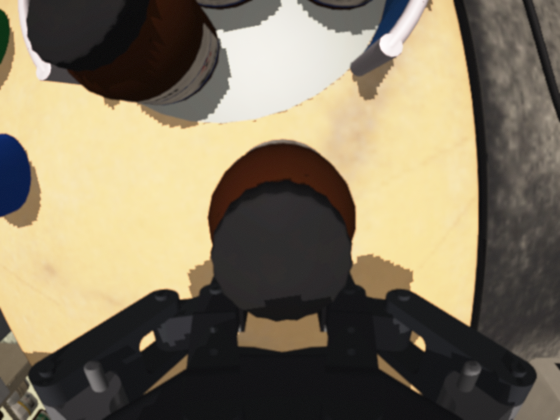

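Bottle A stands in its place and bottle B is just outside the mouth, with the gap between A and the right post at (390,50) open. Pushing in.

Emit:
{"name": "send_rows", "arguments": {"moves": [0.06,0.4,0,0,0,0,0.3,0.06,0.4,0,0,0,0,0.3,0.06,0.4,0,0,0,0,0.3,0.06,0.4,0,0,0,0,0.3,0.06,0.4,0,0,0,0,0.3,0.06,0.4,0,0,0,0,0.3]}}

```text
time: 17.9
ee_pos: [0.5341, 0.0604, 0.02]
tcp_rot: [-180.0, 0.0, 80.0]
wrist_force: [-1.0, -1.0, 0.1]
opening: 0.0297
grasp_force: 0.5
```

Emit:
{"name": "send_rows", "arguments": {"moves": [0.035,0.2,0,0,0,0,0.3,0.035,0.2,0,0,0,0,0.3,0.02,0.1,0,0,0,0,0.3]}}

```text
time: 18.27
ee_pos: [0.5363, 0.0723, 0.02]
tcp_rot: [-180.0, 0.0, 80.0]
wrist_force: [0.1, -0.5, -0.1]
opening: 0.03
grasp_force: 0.6
```

```bash
python3 - <<'E'
from h import *
w=look('w10.png',('bottle_a','bottle_mid','rack'))
for n in('scene','side'):
    c=bot.camera(n)
    for q in('bottle_a','rack','bail_grip'):
      for d in bot.landmark_of(n,q):
        g=ground(c,d['pixel'],.129 if q=='bail_grip' else 0);print(n,q,round(d['p'],2),np.round(g[:2],3),rk(g))
E
```

```text
tcp [0.5363 0.0723 0.02  ] rack [-81.6 -30.9] [-180.    0.   80.] open 0.03 F [ 0.1 -0.5 -0.1]
bottle_a 0.6 [174. 194.] [0.485 0.114] rack [-49.3  26.4]
bottle_a 0.58 [284. 193.] [0.542 0.104] rack [-49.3 -31.3]
bottle_mid 0.7 [226.  95.] [0.523 0.158] rack [ 0.8 -2.6]
bottle_mid 0.4 [341. 101.] [0.578 0.145] rack [ -2.2 -59.5]
scene bottle_a 0.56 [0.484 0.12 ] [-43.5  29.2]
scene rack 0.85 [0.51  0.147] [-12.9   8. ]
scene bail_grip 0.71 [0.52  0.232] [72.6 12.4]
side bottle_a 0.83 [0.485 0.108] [-55.1  25.8]
side bottle_a 0.52 [0.558 0.105] [-45.8 -46.2]
side rack 0.8 [0.53 0.15] [ -5.7 -11.3]
side bail_grip 0.57 [0.536 0.218] [62.  -5.8]
side bail_grip 0.54 [ 0.41  -0.127] [-299.4   59.2]
```

View pics/w10.png

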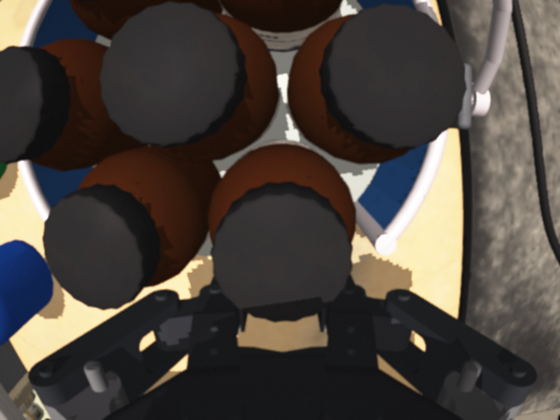

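Both bottles stand in the mouth half, against the middle bottle: A at (150,220), B at (284,230). One last nudge, then retreat, rise and go behind the bail.

Emit:
{"name": "send_rows", "arguments": {"moves": [0.02,0.1,0,0,0,0,0.3,-0.09,-0.49,0,0,0,0,0.3,-0.09,-0.49,0,0,0,0,0.3,-0.09,-0.49,0,0,0,0,0.3,0,0,1,0,0,0,0.3,0,0,1,0,0,0,0.3,0,0,1,0,0,0,1,0,0,1,0,0,0,1]}}

```text
time: 19.88
ee_pos: [0.5298, 0.0371, 0.1209]
tcp_rot: [180.0, -0.0, 80.0]
wrist_force: [0.6, 0.1, 0.5]
opening: 0.0001
grasp_force: 0.0
```

Emit:
{"name": "send_rows", "arguments": {"moves": [0,0,1,0,0,0,1,0,0,1,0,0,0,1,0,0.2,1,0,0,0,1,0,0.2,1,0,0,0,1,0,0,0,0,0,0,1]}}

```text
time: 20.5
ee_pos: [0.5306, 0.0474, 0.2218]
tcp_rot: [179.8, -0.0, 80.0]
wrist_force: [0.5, -1.3, -0.9]
opening: 0.0001
grasp_force: 0.0
```

```bash
python3 - <<'E'
from h import *
w=look('w11.png',('bottle_a','bottle_mid','rack','bail_grip'))
for d in bot.landmark_of('wrist','bail_grip'): print(d, rk(ground(w,d['pixel'],.129)))
E
```

```text
tcp [0.5306 0.0474 0.2218] rack [-107.   -29.6] [179.8  -0.   80. ] open 0.0001 F [ 0.5 -1.3 -0.9]
bottle_a 0.82 [232. 133.] [0.485 0.114] rack [-49.7  26.3]
bottle_a 0.76 [284. 130.] [0.543 0.106] rack [-46.8 -31.6]
bottle_mid 0.95 [258.  87.] [0.523 0.159] rack [ 1.8 -3. ]
```

View pics/w11.png

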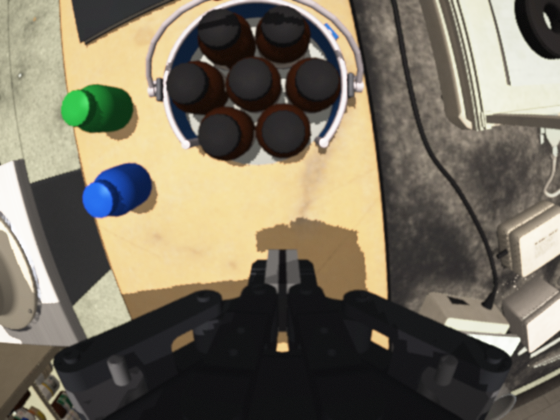

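The view shows all seven bottles packed as a hexagon (loose ones at (225,135) and (283,130)), with the bail back. Going behind it.

Emit:
{"name": "send_rows", "arguments": {"moves": [0.05,1,0,0,0,0,1,0.05,1,0,0,0,0,1,0.05,1,0,0,0,0,1,0.05,1,0,0,0,0,1,0.05,1,0,0,0,0,1,0.05,1,0,0,0,0,1,0.05,1,0,0,0,0,1,0.03,1,0,0,0,0,1]}}

```text
time: 21.8
ee_pos: [0.5393, 0.2485, 0.2193]
tcp_rot: [-180.0, 0.0, 80.0]
wrist_force: [0.4, 0.3, -0.8]
opening: -0.0001
grasp_force: 0.0
```

Emit:
{"name": "send_rows", "arguments": {"moves": [0,0.54,0,0,0,0,1,0,0,0,0,0,0,1]}}

```text
time: 22.05
ee_pos: [0.5393, 0.2617, 0.2195]
tcp_rot: [-180.0, 0.0, 80.1]
wrist_force: [-1.5, -0.9, 0.5]
opening: 0.0001
grasp_force: 0.0
```

```bash
python3 - <<'E'
from h import *
w=look('w12.png',())
for n in('scene','side'):
    c=bot.camera(n)
    for d in bot.landmark_of(n,'bail_grip'):
        print(n,round(d['p'],2),np.round(d['pixel']),rk(ground(c,d['pixel'],.129)),'tcp px',proj(c,bot.get_obs()['ee_pos']))
    cv2.imwrite('pics/b%s.png'%n,c['color'][:,:,::-1])
a=cv2.imread('pics/bscene.png')[150:310,140:340];b=cv2.imread('pics/bside.png')[100:260,180:380]
cv2.imwrite('pics/bb.png',cv2.resize(np.hstack([a,b]),None,fx=2,fy=2))
E
```

```text
tcp [0.5393 0.2617 0.2195] rack [105.5  -1. ] [-180.     0.    80.1] open 0.0001 F [-1.5 -0.9  0.5]
scene 0.65 [208. 223.] [73.5 14.7] tcp px [191.36513655 192.98657771]
side 0.61 [254. 170.] [44.7  6. ] tcp px [250.17259541 137.17455374]
```

View pics/bb.png

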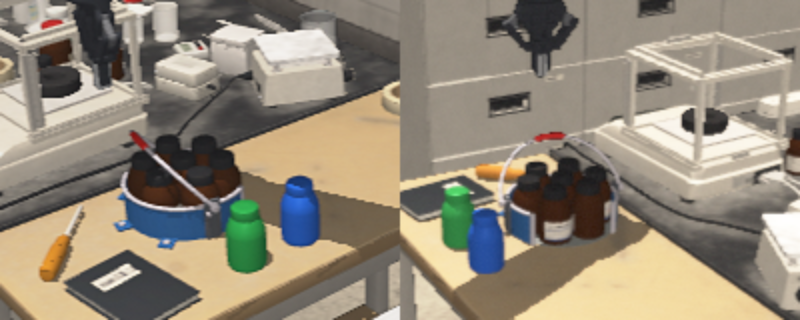

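The bail is still back, red sleeve at (545,136), with the fingers above and behind it. Descend and push.

Emit:
{"name": "send_rows", "arguments": {"moves": [0,0,-1,0,0,0,1,0,0,-1,0,0,0,1,0,0,-1,0,0,0,1,0,0,-1,0,0,0,1,0,0,-0.15,0,0,0,1]}}

```text
time: 22.92
ee_pos: [0.5387, 0.2605, 0.1148]
tcp_rot: [-179.9, 0.1, 80.0]
wrist_force: [0.8, -0.8, 0.0]
opening: 0.0001
grasp_force: 0.0
```

Emit:
{"name": "send_rows", "arguments": {"moves": [-0.08,-0.49,0,0,0,0,1,-0.08,-0.49,0,0,0,0,1,-0.08,-0.49,0,0,0,0,1,-0.08,-0.49,0,0,0,0,1,-0.08,-0.49,0,0,0,0,1,-0.08,-0.49,0,0,0,0,1]}}

```text
time: 23.68
ee_pos: [0.5273, 0.1869, 0.1163]
tcp_rot: [-180.0, 0.0, 80.0]
wrist_force: [-0.7, 0.7, 0.7]
opening: -0.0002
grasp_force: 0.2
```

Emit:
{"name": "send_rows", "arguments": {"moves": [-0.08,-0.49,0,0,0,0,1,-0.08,-0.49,0,0,0,0,1,-0.08,-0.49,0,0,0,0,1,-0.08,-0.49,0,0,0,0,1,-0.08,-0.49,0,0,0,0,1,-0.08,-0.49,0,0,0,0,1,0,0,0,0,0,0,1,0,0,0,0,0,0,1]}}

```text
time: 24.68
ee_pos: [0.5155, 0.1145, 0.1163]
tcp_rot: [180.0, -0.0, 80.0]
wrist_force: [-0.8, -0.2, -0.2]
opening: 0.0002
grasp_force: 0.0
```

```bash
python3 - <<'E'
from h import *
w=look('w13.png',('bottle_a','bottle_mid'))
for n in('scene','side'):
    c=bot.camera(n)
    for d in bot.landmark_of(n,'bail_grip'):
        print(n,round(d['p'],2),np.round(d['pixel']),rk(ground(c,d['pixel'],.052)))
    cv2.imwrite('pics/b%s.png'%n,c['color'][:,:,::-1])
    print('expect shut px',proj(c,[*(C-.103*RX),.052]))
a=cv2.imread('pics/bscene.png')[150:310,140:340];b=cv2.imread('pics/bside.png')[100:260,180:380]
cv2.imwrite('pics/bc.png',cv2.resize(np.hstack([a,b]),None,fx=2,fy=2))
E
```

```text
tcp [0.5155 0.1145 0.1163] rack [-43.7  -3.2] [180.  -0.  80.] open 0.0002 F [-0.8 -0.2 -0.2]
bottle_a 0.9 [312. 210.] [0.539 0.107] rack [-46.6 -27.2]
bottle_a 0.79 [248. 210.] [0.487 0.116] rack [-47.2  25.5]
bottle_mid 0.58 [282. 154.] [0.523 0.157] rack [-0.7 -3. ]
scene 0.52 [261. 231.] [-93.6  -0.7]
expect shut px [263.86225658 229.9202597 ]
side 0.7 [275. 211.] [-119.   -7.]
expect shut px [270.73238388 209.57632188]
```

View pics/bc.png

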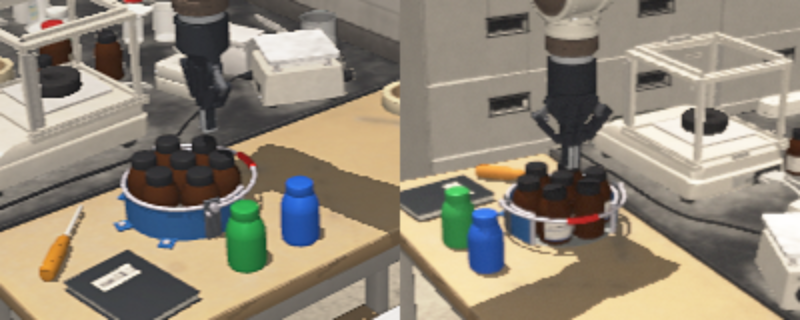

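The bail lies level across the mouth (sleeve at (580,220), as projected for shut), all seven bottles are upright and the bystanders are untouched.

```bash
python3 -c "
from workcell import bot
print(bot.job_done())"
```

```text
the job is handed in; nothing more can be done
None
```

I slid both loose bottles upright into the rack's two empty places and swung the bail shut across the mouth; the last pictures show all seven bottles standing as a hexagon and nothing else moved, and the job is handed in (no verdict was returned).

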